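# Tip the cover plate over onto the light pad

## Task

The black cover plate has been put down on its knob. Without picking it up, turn it over onto the light pad: push it along the bench until its edge is hard against the long ledged edge of the pad, tip it up on that edge until it stands, and push it on over so that it lies flat on the pad with its knob up; then back off. Leave the dishes and other things where they are.

Things in the scene. Friction and masses are not known exactly. Their poses are not given: they have to be found in the camera images.
- cover: loose black plastic cover plate, 80 (x) x 100 (y) x 6 mm, 100 g in all, with a flat round knob (40 mm across, 9 mm high) on the middle of one face. Starts level, resting on its knob, the cover's underside 9 mm over the bench; x axis within 0.25 rad of the pad's; 40 to 90 mm short of it. Origin: centre, half-way up the 15 mm of plate and knob; z up, down once turned over (knob up)
- pad: slim light pad, white top, aluminium frame, 200 (x) x 280 (y) x 18 mm high, fixed. Origin: bench level, below the middle of its working edge, an upright face 280 mm long along its y. x points level from that face across the pad. At the foot of the face a ledge, 7 mm high, juts out 12 mm (x -12 to 0); the cover's front slides over it and stops at the face (x = 0). The cover waits at negative x
- pad_edge (a point): middle of the top of the pad's working edge, 18 mm over the bench; axes as the pad's. Pressed here with about 12 N, the cover tips up if the finger at its rear edge moves up in an arc round the front edge while still pressing; past 25 degrees the finger may lag and press from below
- dish_beans: glass dish of dark beans, 90 mm across, 18 mm high, on the bench to the side of the cover's path that is away from the robot; origin under its centre; not part of the job, to be left where it is
- dish_peas: glass dish of pale peas, 84 mm across, 16 mm high, on the bench to the robot's side of the cover's path; origin under its centre; not part of the job, to be left where it is
- dish_lentils: glass dish of lentils, 72 mm across, 15 mm high, standing on the light pad near the pad's edge opposite the working edge; origin under its centre; not part of the job, to be left where it is
- dish_black: glass dish of fine black seed, 90 mm across, 18 mm high, on the bench to the left; origin under its centre; not part of the job, to be left where it is
- tweezers: steel tweezers, 118 mm long, 12 mm high, lying flat on the bench to the robot's side of the cover's start; origin under its centre; not part of the job, to be left where it is
- jar: closed sample jar, 56 mm across, 85 mm high, at the far left; origin under its centre; not part of the job, to be left where it is
- loupe: small round magnifier, 38 mm across, 34 mm high, standing near the robot on its right; origin under its centre; not part of the job, to be left where it is
Mind the look-alikes: they are no part of the job. Leave any blue or purple look-alike of the cover alone.

How it is judged:
By the outcome, as a careful person would: the job done as asked, in the order asked, and still so for the second after the job is handed in, with the robot touching nothing.
It also fails if it takes over 54 s, if anything falls off the work surface, if the arm or the gripper's body presses on something with over 40 N, if the wrist force passes 120 N, or if a joint passes its speed limit or range.

## Robot

A 6-joint arm with a two-finger parallel gripper is mounted at the origin on the work surface. World frame = base frame: x ahead of the robot, y to its left, z up, the work surface at z = 0. Lengths are in m, angles in rad, forces in N, time in s.
With the tool pointing down it reaches from about 0.35 to 0.725 m from the base axis. Payload 6 kg.
Tool frame: the origin (TCP) lies at the very end of the fingers, on their centre line; the grasp point (between the pads) lies 19 mm behind it (tcp_to_grasp is the distance from the TCP to the grasp point, in m); z points along the fingers, y is the line along which they close (so a half turn about z gives the same grasp; the last joint's range is limited). The gripper opens to 85 mm and grips with 20 to 120 N. Pads are 22 mm wide; open, the fingers measure 114 mm over their backs; the gripper's body (76 mm by 85 mm) begins 54 mm behind the grasp point. The pads swing forward as they close: fully open they stand 13 mm farther back than shut.
Start: joints at [1.51, 0.04, 0.085, 0, -1.615, -0.334], TCP at [0.231, 0.554, 0.231] pointing down, gripper open.
Joint ranges: [-2.56, 2.56], [-1.29, 2.01], [-1.08, 1.49], [-3.29, 1.98], [-2.81, -0.18], [-2.99, 2.99]. Speed limits (rad/s): [2.57, 2.57, 3.01, 3.14, 3.14, 3.14].

## Interface

Orientations are given as a unit quaternion [w, x, y, z].
In Python, from rig import * gives the robot as it stands. The module is installed in compiled form; this text tells all that it offers.
- The arm moves only by the tool drive_tool, never from a script. Its argument "targets" is text: rows parted by semicolons, each of 4 numbers parted by spaces: the shift along the tool's x, y, z in m, then the turn about the tool's z in degrees. In form: tx ty tz yaw; .... A call has exactly 10 rows; each row shifts and turns the commanded pose from where the row before left it, along the tool's axes as they then stand; what a row does not reach is not made up. A row lasts 1/10 s, in which the tool goes at most 50 mm and 8.59 degrees, less where a joint would pass 70% of its speed; a pose out of reach is approached as far as the arm can. A call with a gripper value outside its range is refused whole. "hand" is the closure in counts, from 0 (fully open) to 255 (shut), set as the call begins (left out, the last holds). The fingers move at their own pace and stop on an object; "force" is the grip in N (left out, the last holds). Time passes only in rows, so rows that do not move let the fingers close, or fill a call up. It gives the time, the measured TCP pose, the force, the opening and the grip force at its end, in the units of the state.
- observe(): the state, without advancing time (a new reading comes with each control period).
- grab_frame(name): name is "side" or "top" or "wrist"; returns a dict with "color" (480x640x3 uint8, red, green, blue), "range_z" (480x640 float32, m along the optical axis (not along the pixel's ray), 0 where there is no reading), "mtx" (3x3 intrinsics, pixels), "R" (3x3) and "t" (3): a world point X has camera coordinates R X + t. Camera axes: x right, y down, z forward; pixel columns grow to the right and rows downward; lengths in m; the calibration is good to about 2 mm. A picture is of the moment at which its call begins.
- hand_in(): hands the job in; it is judged then, once.
Trained networks look in the newest picture that a camera, given by its name, has taken for a name from the list of things; names that differ only in an ending like _2 or _b are one class to them, and where a whole thing is asked for, a point or a joint stands for the part that bears it (a point fixed in the world has none). Each returns a list of dicts, best first, with "confidence" (0 to 1); they miss things now and then, are a little off and sometimes report something else, mostly with a low value. They report only what shows in the picture. A call takes as long as a camera call. They do not tell look-alikes from the thing itself.
- recognise(thing, camera): "pixel" ([column, row] in pixels, amid what is visible of it).
- outline_of(thing, camera): "region" (480x640 bool, what is visible of it) and "pixel" ([column, row] in pixels, amid what is visible of it).
The state is a dict: "clock": time; "joints": joint angles; "dq": joint speeds; "joint_efforts": joint torques, N m; "position": TCP position; "orientation": TCP orientation; "force": force on the tool from outside, world axes, zero at the start; "moment": the same for the moment, N m; "opening": finger opening in m; "grasp_force": force on a finger pad.
Only numpy, scipy, OpenCV 4.12 (cv2) and the standard library are available. Lean on these libraries where they do the work, as an engineer would, in place of code of your own. Each camera call takes 0.05 s, during which the arm holds its last target. There are 200 camera calls.

## Working session

There is one attempt and no reset: what is moved stays moved. The work goes in short steps, Python scripts to look and compute and a tool call to move; the robot and the scene stay as the last step left them, time stands still between calls to the robot, and variables do not carry over. Pictures are saved under pics/ and viewed, at most 10 in all, crops included, and the job is handed in when it is done.

Besides the shell and the picture viewer there is one more tool, called by a JSON object that holds its "name" and its "arguments". drive_tool: Moves the arm, as the interface text tells. Its arguments: {"type":"object","properties":{"targets":{"type":"string"},"hand":{"type":"number"},"force":{"type":"number"}},"required":["targets"]}

```bash
mkdir -p pics
cat > h.py <<'E'
from rig import *
import numpy as np, cv2
def pts(f,mask=None):
    z=f["range_z"]; v,u=np.where((z>0)&(mask if mask is not None else True))
    d=z[v,u]; K=f["mtx"]
    c=np.stack([(u-K[0,2])/K[0,0]*d,(v-K[1,2])/K[1,1]*d,d],1)
    return (c-f["t"])@f["R"],u,v
E
python3 - <<'E'
from h import *
s=observe();print(s["clock"],s["position"],s["orientation"],s["force"])
f=grab_frame("top");cv2.imwrite("pics/top1.png",f["color"][:,:,::-1])
for n in ["cover","pad","dish_beans","dish_peas","dish_lentils","tweezers","dish_black","jar","loupe"]:
    for r in outline_of(n,"top")[:3]:
        p,u,v=pts(f,r["region"]); print(n,round(r["confidence"],2),np.round(r["pixel"]),np.round(np.median(p,0),3),np.round(np.percentile(p,2,0),3),np.round(np.percentile(p,98,0),3))
E
```

```text
0.0 [0.23055264 0.55355702 0.2302717 ] [ 9.04912287e-04  9.80581545e-01 -1.96109668e-01 -1.10869832e-04] [-0.68806229  0.62589472  0.21406064]
cover 0.92 [414. 326.] [ 0.33  -0.157  0.014] [ 0.286 -0.209  0.01 ] [ 0.375 -0.106  0.018]
cover 0.9 [124. 276.] [0.452 0.526 0.015] [0.407 0.474 0.01 ] [0.497 0.578 0.019]
cover 0.62 [301. 251.] [0.502 0.102 0.014] [0.45  0.057 0.01 ] [0.554 0.145 0.018]
pad 0.69 [385. 224.] [ 0.577 -0.089  0.017] [ 0.446 -0.219  0.005] [0.73  0.027 0.021]
pad 0.38 [348. 300.] [ 0.386 -0.001  0.009] [ 0.348 -0.039 -0.   ] [0.425 0.039 0.017]
dish_beans 0.92 [291. 193.] [0.646 0.134 0.01 ] [0.605 0.094 0.002] [0.688 0.176 0.019]
dish_peas 0.98 [348. 302.] [ 0.386 -0.001  0.009] [ 0.348 -0.038  0.   ] [0.425 0.036 0.018]
dish_peas 0.74 [290. 191.] [0.646 0.134 0.01 ] [0.605 0.094 0.001] [0.688 0.176 0.019]
dish_peas 0.69 [199. 265.] [0.469 0.349 0.009] [ 0.427  0.304 -0.001] [0.51  0.39  0.019]
dish_lentils 0.93 [406. 198.] [ 0.634 -0.139  0.027] [ 0.601 -0.172  0.02 ] [ 0.668 -0.105  0.034]
tweezers 0.69 [309. 313.] [0.354 0.095 0.007] [ 0.341  0.046 -0.003] [0.364 0.155 0.014]
dish_black 0.28 [201. 194.] [0.634 0.323 0.083] [0.612 0.304 0.016] [0.662 0.351 0.088]
jar 0.9 [203. 195.] [0.634 0.322 0.083] [0.612 0.303 0.011] [0.66  0.351 0.088]
loupe 0.59 [523. 285.] [ 0.431 -0.399  0.032] [ 0.414 -0.421  0.   ] [ 0.449 -0.385  0.036]
```

View pics/top1.png

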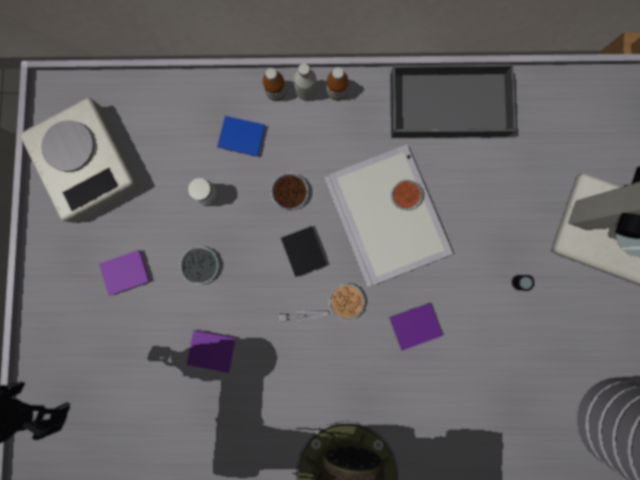

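Cover candidates: black (303,251), purple (125,273), (211,352), (416,326), and blue (242,136). The black one fits: it is black, just short of the pad's left ledged edge, with the beans and peas dishes on either side. I'll check this in a crop and measure.

Run:
```python
from h import *
f=grab_frame("top")
im=f["color"]; cv2.imwrite("pics/crop1.png",cv2.resize(im[140:330,250:460],None,fx=3,fy=3,interpolation=cv2.INTER_CUBIC)[:570,:,::-1])
p,u,v=pts(f); c=im[v,u].astype(int)
sel=(c.max(1)<45)&(abs(p[:,0]-.502)<.09)&(abs(p[:,1]-.102)<.075)&(p[:,2]>.009)&(p[:,2]<.022)
r=cv2.minAreaRect((p[sel][:,:2]*1000).astype(np.float32));print("cover",sel.sum(),r,np.median(p[sel],0),cv2.boxPoints(r).round(1).tolist())
inp=(p[:,0]>.42)&(p[:,0]<.76)&(p[:,1]<.05)&(p[:,1]>-.25)
t=inp&(p[:,2]>.0135)&(p[:,2]<.024)
m=np.zeros((480,640),np.uint8);m[v[t],u[t]]=1
n,l,st,_=cv2.connectedComponentsWithStats(m);k=1+st[1:,4].argmax()
t2=t&(l[v,u]==k)
r=cv2.minAreaRect((p[t2][:,:2]*1000).astype(np.float32));print("pad top",r,cv2.boxPoints(r).round(1).tolist(),np.median(p[t2],0))
```

```text
cover 1294 ((503.860107421875, 99.88473510742188), (95.24580383300781, 76.50544738769531), 20.71217155456543) [0.50410489 0.09961959 0.01462949] [[445.79998779296875, 118.80000305175781], [472.79998779296875, 47.29999923706055], [561.9000244140625, 80.9000015258789], [534.9000244140625, 152.5]]
pad top ((591.683837890625, -102.31820678710938), (280.4186706542969, 201.08041381835938), 21.321311950683594) [[424.5, -59.599998474121094], [497.6000061035156, -247.0], [758.9000244140625, -145.0], [685.7000122070312, 42.29999923706055]] [ 0.57920155 -0.09566878  0.01750306]
```

View pics/crop1.png

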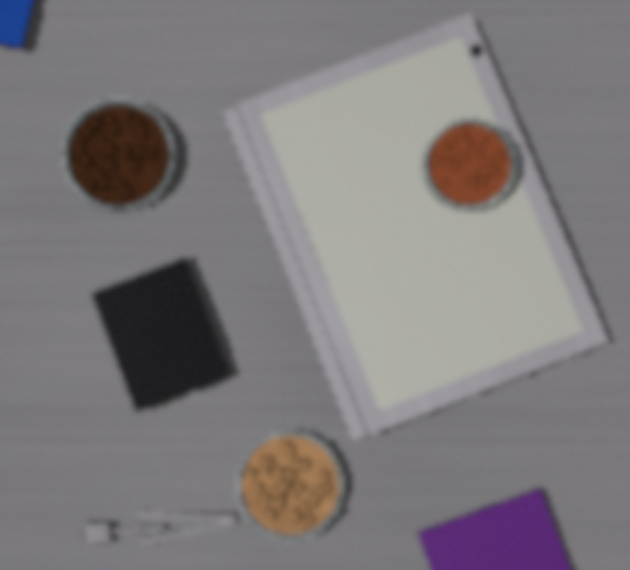

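The crop confirms it: the black plate is at crop (165,335), aligned with the ledged edge that runs from (230,110) to (355,437). Sizes (281x201 mm pad, about 96x77 mm cover) and heights match. I'll push with the fingers shut, tool x along pad x.

{"name": "drive_tool", "arguments": {"targets": "0.038 0.0267 0 0;0.038 0.0267 0 0;0.038 0.0267 0 0;0.038 0.0267 0 0;0.038 0.0267 0 0;0.038 0.0267 0 0;0.038 0.0267 0 0;0.038 0.0267 0 0;0.038 0.0267 0 0;0.038 0.0267 0 0", "hand": 255}}

```text
clock: 1.55
position: [0.4795, 0.1595, 0.2318]
orientation: [-0.0, 0.981, -0.196, 0.0]
force: [1.3, 0.8, 0.6]
opening: 0.0
grasp_force: 0.0
```

{"name": "drive_tool", "arguments": {"targets": "0 0 0.02 6;0 0 0.02 8;0 0 0.02 8;0 0 0.02 8;0 0 0.02 8;0 0 0.02 8;0 0 0.02 0;0 0 0.01 0;0 0 0 0;0 0 0 0"}}

```text
clock: 2.55
position: [0.4793, 0.1613, 0.0823]
orientation: [-0.0, 0.826, -0.564, 0.0]
force: [-1.0, 0.1, 0.1]
opening: -0.0
grasp_force: 0.0
```

```bash
cat >> h.py <<'E'
O=np.array([.555,-.0086]);A=np.radians(-68.68);PX=np.array([np.cos(A),np.sin(A)]);PY=np.array([-PX[1],PX[0]])
def topad(p): p=np.asarray(p); return np.array([(p[:2]-O)@PX,(p[:2]-O)@PY,p[2]])*1000
def st():
    from scipy.spatial.transform import Rotation as Ro
    s=observe();q=s["orientation"];R=Ro.from_quat([q[1],q[2],q[3],q[0]]).as_matrix()
    print("t",round(s["clock"],2),"pad",topad(s["position"]).round(1),"toolx",np.degrees(np.arctan2(R[1,0],R[0,0])).round(2),"F",np.round([s["force"][:2]@PX,s["force"][:2]@PY,s["force"][2]],1),"open",s["opening"],"q",np.round(s["joints"],2))
E
python3 -c "
from h import *
st()
f=grab_frame('side');cv2.imwrite('pics/side1.png',f['color'][:,:,::-1])"
```

```text
t 2.55 pad [-185.8   -8.8   82.3] toolx -68.6 F [-0.5 -0.9  0.1] open -3.81615440105299e-05 q [ 0.72 -0.18 -0.4   0.   -1.35 -0.35]
```

View pics/side1.png

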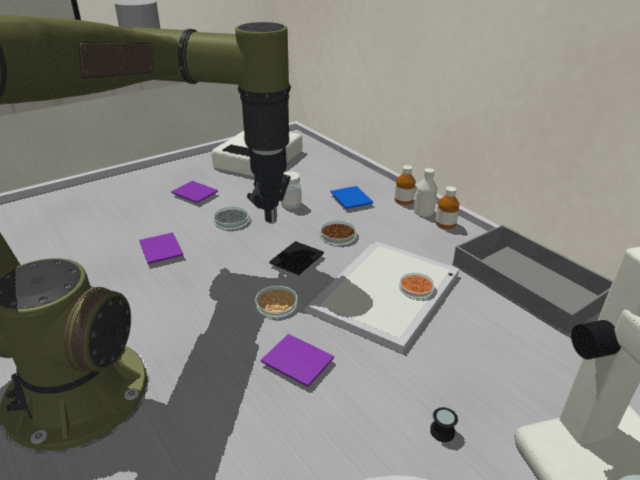

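The side view shows the shut fingers at (270,212), behind the black cover (297,258) and in line with the pad. Next I lower and push.

{"name": "drive_tool", "arguments": {"targets": "0 0 0.03 0;0 0 0.03 0;0 0 0.012 0;0 0 0.005 0;0 0 0 0;0.006 0 0 0;0.006 0 0 0;0.006 0 0 0;0.006 0 0 0;0.006 0 0 0"}}

```text
clock: 3.6
position: [0.4902, 0.133, 0.0048]
orientation: [-0.0, 0.826, -0.564, 0.0]
force: [-0.4, 1.6, 0.8]
opening: 0.0003
grasp_force: 0.8
```

{"name": "drive_tool", "arguments": {"targets": "0.006 0 0 0;0.006 0 0 0;0.006 0 0 0;0.006 0 0 0;0.006 0 0 0;0.006 0 0 0;0.006 0 0 0;0.004 0 0 0;0.002 0 0 0;0 0 0 0"}}

```text
clock: 4.6
position: [0.5072, 0.0881, 0.0041]
orientation: [0.0, 0.826, -0.564, -0.0]
force: [0.2, 0.2, 0.4]
opening: -0.0
grasp_force: 0.0
```

```bash
python3 -c "
from h import *
st()
f=grab_frame('top');im=f['color'];cv2.imwrite('pics/top2.png',cv2.resize(im[150:310,240:440],None,fx=3.5,fy=3.5,interpolation=cv2.INTER_CUBIC)[:,:,::-1])
f=grab_frame('wrist');cv2.imwrite('pics/w1.png',f['color'][:,:,::-1])"
```

```text
t 4.6 pad [-107.4   -9.4    4.1] toolx -68.65 F [-0.1  0.2  0.4] open -1.2298737171478294e-05 q [ 0.56 -0.09 -0.47  0.   -1.2  -0.19]
```

View pics/top2.png

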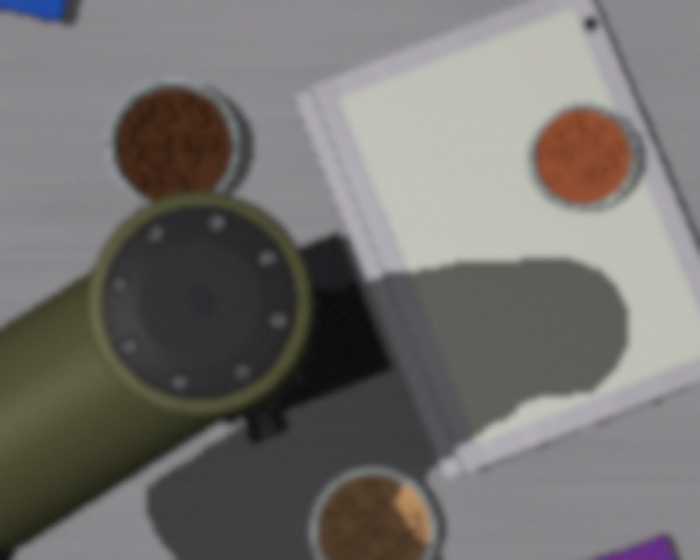

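View pics/w1.png

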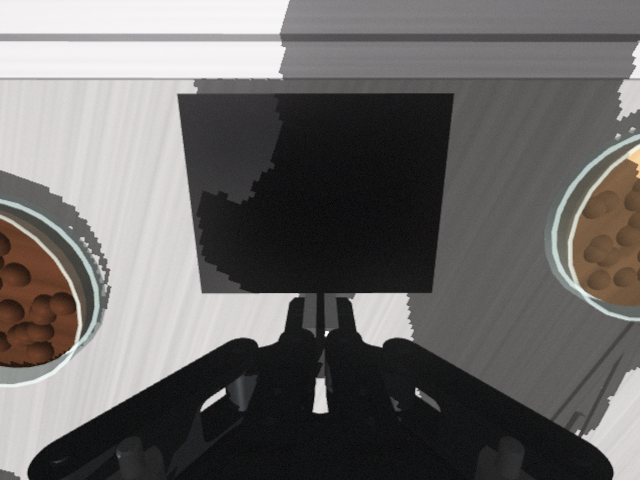

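The wrist view shows the cover square to the pad. Its rear edge touches the fingers at (320,293), and its front edge (row 94) is just short of the ledge (row 79). I keep pushing to the face.

{"name": "drive_tool", "arguments": {"targets": "0.004 0 0 0;0.004 0 0 0;0.003 0 0 0;0.002 0 0 0;0.001 0 0 0;0.001 0 0 0;0.001 0 0 0;0.001 0 0 0;0 0 0 0;0 0 0 0"}}

```text
clock: 5.7
position: [0.5135, 0.0727, 0.0044]
orientation: [0.0, 0.826, -0.564, 0.0]
force: [-0.3, 0.5, -0.4]
opening: 0.0001
grasp_force: 0.0
```

```bash
python3 -c "
from h import *
st()"
```

```text
t 5.7 pad [-90.8  -9.1   4.4] toolx -68.62 F [-0.6 -0.1 -0.4] open 5.583460799332999e-05 q [ 0.53 -0.08 -0.46  0.   -1.2  -0.16]
```

{"name": "drive_tool", "arguments": {"targets": "0.001 0 0 0;0 0 0 0;0.001 0 0 0;0 0 0 0;0.001 0 0 0;0 0 0 0;0 0 0 0;0 0 0 0;0 0 0 0;0 0 0 0"}}

```text
clock: 6.7
position: [0.5143, 0.0709, 0.0043]
orientation: [-0.001, 0.826, -0.564, -0.001]
force: [-3.0, 5.1, 1.6]
opening: 0.0
grasp_force: 3.0
```

```bash
python3 -c "
from h import *
st()"
```

```text
t 6.7 pad [-88.9  -9.    4.3] toolx -68.61 F [-5.8 -0.9  1.6] open 3.5297980279003286e-05 q [ 0.52 -0.08 -0.46 -0.   -1.2  -0.15]
```

Contact is firm at 5.8 N, about 5 N/mm. I press to about 12 N and begin the arc.

{"name": "drive_tool", "arguments": {"targets": "0.0015 0 0 0;0 0 0 0;0 0 -0.0017 0;0 0 -0.0018 0;0 0 -0.0018 0;0 0 -0.0018 0;0 0 -0.0018 0;0.0001 0 -0.0017 0;0.0001 0 -0.0017 0;0.0002 0 -0.0017 0"}}

```text
clock: 7.7
position: [0.5146, 0.0703, 0.0179]
orientation: [-0.001, 0.826, -0.563, -0.001]
force: [-3.7, 10.1, 0.7]
opening: 0.0001
grasp_force: 5.3
```

```bash
python3 -c "
from h import *
st()
f=grab_frame('wrist');cv2.imwrite('pics/w2.png',f['color'][:,:,::-1])
p,u,v=pts(f);c=f['color'][v,u]
q=np.stack([(p[:,:2]-O)@PX,(p[:,:2]-O)@PY,p[:,2]],1)*1000
s=(c.max(1)<60)&(q[:,0]>-76)&(q[:,0]<-4)&(abs(q[:,1]+9)<45)
b=np.polyfit(q[s][:,0],q[s][:,2],1);print('tilt',np.degrees(np.arctan(b[0])),'z at x0',b[1],s.sum())
"
```

```text
t 7.7 pad [-88.2  -8.9  17.9] toolx -68.58 F [-10.8   0.2   0.7] open 0.0001215271991370628 q [ 0.52 -0.09 -0.44 -0.   -1.22 -0.15]
tilt -49.365485544510065 z at x0 -9.665959067004893 63965
```

View pics/w2.png

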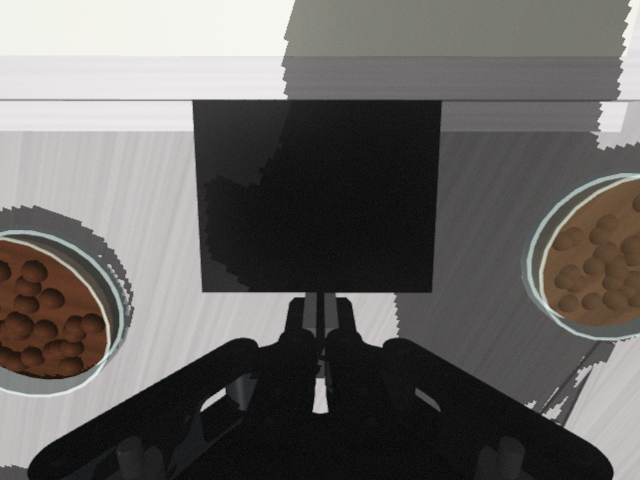

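The front edge is hard against the face (row 100). The rear edge rose with the finger: it is still 232 px wide, while the front has narrowed. The cover is tipping without slipping, so I continue the arc.

{"name": "drive_tool", "arguments": {"targets": "0.0002 0 -0.0021 0;0.0003 0 -0.0021 0;0.0003 0 -0.0021 0;0.0004 0 -0.0021 0;0.0004 0 -0.002 0;0.0005 0 -0.002 0;0.0006 0 -0.002 0;0.0006 0 -0.002 0;0.0007 0 -0.002 0;0.0008 0 -0.002 0"}}

```text
clock: 8.75
position: [0.5167, 0.0655, 0.0389]
orientation: [-0.001, 0.826, -0.563, -0.001]
force: [-5.2, 7.9, 3.1]
opening: -0.0003
grasp_force: 4.8
```

```bash
cat >> h.py <<'E'
def tilt():
    st();f=grab_frame('wrist');p,u,v=pts(f);c=f['color'][v,u]
    q=np.stack([(p[:,:2]-O)@PX,(p[:,:2]-O)@PY,p[:,2]],1)*1000
    s=(c.max(1)<60)&(u>210)&(u<420)&(v<285)&(q[:,0]<-3)
    print('cover px',s.sum())
    for b in range(-100,0,10):
        k=s&(q[:,0]>=b)&(q[:,0]<b+10)
        if k.sum()>30: print(b+5,np.median(q[k][:,2]).round(1),end='; ')
    print(); return f
E
python3 -c "
from h import *
tilt()"
```

```text
t 8.75 pad [-82.9  -8.8  38.9] toolx -68.58 F [-9.2 -1.9  3.1] open -0.0003340705035856213 q [ 0.51 -0.11 -0.41 -0.   -1.27 -0.14]
cover px 32500
-65 46.4; -55 42.2; -45 37.5; -35 32.7; -25 27.9; -15 23.2; -5 19.2;
```

The tilt is 25° and on track.

{"name": "drive_tool", "arguments": {"targets": "0.001 0 -0.0026 0;0.0011 0 -0.0026 0;0.0012 0 -0.0025 0;0.0013 0 -0.0025 0;0.0014 0 -0.0024 0;0.0015 0 -0.0024 0;0.0016 0 -0.0023 0;0.0016 0 -0.0023 0;0.0017 0 -0.0022 0;0.0018 0 -0.0021 0"}}

```text
clock: 9.8
position: [0.5223, 0.0501, 0.0628]
orientation: [0.0, 0.826, -0.564, 0.0]
force: [-0.6, 2.3, 1.2]
opening: -0.0
grasp_force: 1.0
```

```bash
python3 -c "
from h import *
tilt()"
```

```text
t 9.8 pad [-66.6  -9.1  62.8] toolx -68.63 F [-2.3  0.3  1.2] open -6.837463264300298e-06 q [ 0.48 -0.12 -0.38  0.   -1.31 -0.11]
cover px 24956
-55 69.1; -45 64.0; -35 52.9; -25 41.9; -15 30.8; -5 21.3;
```

{"name": "drive_tool", "arguments": {"targets": "0.0023 0 -0.0026 0;0.0024 0 -0.0025 0;0.0025 0 -0.0024 0;0.0026 0 -0.0023 0;0.0027 0 -0.0022 0;0.0028 0 -0.0021 0;0.003 0 -0.0019 0;0.0031 0 -0.0017 0;0.0032 0 -0.0016 0;0.0032 0 -0.0015 0"}}

```text
clock: 10.85
position: [0.5324, 0.0243, 0.0835]
orientation: [0.0, 0.826, -0.564, 0.0]
force: [0.8, 0.3, 0.1]
opening: -0.0001
grasp_force: 0.0
```

```bash
python3 -c "
from h import *
f=tilt()
a=f['color'];b=grab_frame('side')['color'][130:370,200:480]
cv2.imwrite('pics/c3.png',np.hstack([cv2.resize(a,(400,300)),cv2.resize(b,(350,300))])[:,:,::-1])"
```

```text
t 10.85 pad [-38.9  -9.1  83.5] toolx -68.62 F [-0.   0.9  0.1] open -7.057821612749993e-05 q [ 0.42 -0.11 -0.33  0.   -1.35 -0.05]
cover px 6731
-65 14.6; -55 14.7; -45 14.7; -35 14.7; -25 14.7; -15 14.7; -5 14.6;
```

View pics/c3.png

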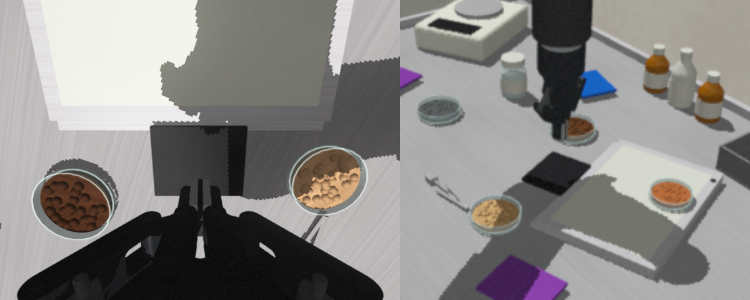

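It slipped: the cover fell back onto its knob at the ledge (wrist view, front edge at row 125). The finger overlapped the rear edge by too little and the pressing force had decayed. I back off and redo the arc, letting the finger lag in height after about 30° and lead more in x.

{"name": "drive_tool", "arguments": {"targets": "-0.018 0 0 0;-0.018 0 0 0;-0.018 0 0 0;-0.018 0 0 0;0 0 0.02 0;0 0 0.02 0;0 0 0.02 0;0 0 0.013 0;0 0 0.006 0;0 0 0 0"}}

```text
clock: 11.95
position: [0.5058, 0.0914, 0.0039]
orientation: [0.001, 0.826, -0.564, -0.0]
force: [0.8, -0.2, 0.3]
opening: -0.0
grasp_force: 0.0
```

```bash
cat >> h.py <<'E'
def cov():
    f=grab_frame('wrist');p,u,v=pts(f);c=f['color'][v,u]
    q=np.stack([(p[:,:2]-O)@PX,(p[:,:2]-O)@PY,p[:,2]],1)*1000
    s=(c.max(1)<70)&(q[:,2]>12)&(q[:,2]<18)&(abs(q[:,0]+42)<60)&(abs(q[:,1]+9)<70)&(v<300)
    m=np.zeros((480,640),np.uint8);m[v[s],u[s]]=1;m=cv2.morphologyEx(m,cv2.MORPH_OPEN,np.ones((5,5)))
    s&=m[v,u]>0
    r=cv2.minAreaRect(q[s][:,:2].astype(np.float32));print(np.median(q[s][:,2]),r,cv2.boxPoints(r).round(0).tolist());return f
E
python3 -c "
from h import *
st();cov()"
```

```text
t 11.95 pad [-111.    -9.5    3.9] toolx -68.63 F [0.5 0.6 0.3] open -2.8814928504351617e-05 q [ 0.57 -0.1  -0.47  0.   -1.2  -0.2 ]
14.730203685035477 ((-51.71213912963867, -7.853382110595703), (96.10970306396484, 100.62480163574219), 0.2069055140018463) [[-100.0, 42.0], [-100.0, -58.0], [-3.0, -58.0], [-4.0, 43.0]]
```

{"name": "drive_tool", "arguments": {"targets": "0.004 0 0 0;0.004 0 0 0;0.004 0 0 0;0.004 0 0 0;0.003 0 0 0;0.002 0 0 0;0.001 0 0 0;0.001 0 0 0;0.001 0 0 0;0 0 0 0"}}

```text
clock: 13.0
position: [0.5146, 0.071, 0.0046]
orientation: [-0.001, 0.826, -0.563, -0.001]
force: [-3.5, 8.2, 3.8]
opening: -0.0
grasp_force: 4.5
```

```bash
python3 -c "
from h import *
st()"
```

```text
t 13.0 pad [-88.8  -8.7   4.6] toolx -68.59 F [-8.9 -0.3  3.8] open -1.668119886924175e-05 q [ 0.52 -0.08 -0.45 -0.   -1.2  -0.15]
```

{"name": "drive_tool", "arguments": {"targets": "0.001 0 0 0;0 0 -0.002 0;0 0 -0.002 0;0 0 -0.002 0;0 0 -0.002 0;0 0 -0.002 0;0.0001 0 -0.002 0;0.0002 0 -0.002 0;0.0002 0 -0.002 0;0.0003 0 -0.002 0"}}

```text
clock: 14.0
position: [0.515, 0.0699, 0.0221]
orientation: [-0.001, 0.826, -0.563, -0.001]
force: [-3.5, 10.6, 0.7]
opening: 0.0001
grasp_force: 5.3
```

{"name": "drive_tool", "arguments": {"targets": "0.0003 0 -0.002 0;0.0003 0 -0.002 0;0.0004 0 -0.002 0;0.0004 0 -0.0018 0;0.0005 0 -0.0018 0;0.0006 0 -0.0018 0;0.0007 0 -0.0018 0;0.0008 0 -0.0018 0;0.0009 0 -0.0018 0;0.0009 0 -0.0018 0"}}

```text
clock: 15.0
position: [0.5172, 0.0646, 0.0412]
orientation: [-0.002, 0.826, -0.563, -0.001]
force: [-5.7, 11.1, 4.7]
opening: -0.0002
grasp_force: 6.2
```

```bash
python3 -c "
from h import *
tilt()"
```

```text
t 15.0 pad [-81.9  -8.6  41.2] toolx -68.55 F [-12.4  -1.3   4.7] open -0.0002300380479099234 q [ 0.51 -0.11 -0.41 -0.   -1.27 -0.13]
cover px 32051
-65 48.5; -55 44.3; -45 39.2; -35 34.1; -25 28.9; -15 23.9; -5 19.5;
```

Tilt is 27° with a 12 N press. Now I lead in x and lag in z.

{"name": "drive_tool", "arguments": {"targets": "0.001 0 -0.0022 0;0.0012 0 -0.0022 0;0.0013 0 -0.002 0;0.0014 0 -0.002 0;0.0014 0 -0.0018 0;0.0015 0 -0.0017 0;0.0016 0 -0.0016 0;0.0016 0 -0.0015 0;0.0017 0 -0.0014 0;0.0018 0 -0.0014 0"}}

```text
clock: 16.05
position: [0.5234, 0.0502, 0.0601]
orientation: [-0.001, 0.826, -0.563, 0.0]
force: [-0.4, 3.3, 3.3]
opening: -0.0
grasp_force: 1.4
```

```bash
python3 -c "
from h import *
tilt()"
```

```text
t 16.05 pad [-66.2  -8.1  60.1] toolx -68.55 F [-3.2  0.8  3.3] open -4.771491894297298e-05 q [ 0.48 -0.11 -0.38 -0.   -1.3  -0.1 ]
cover px 24934
-55 69.7; -45 64.5; -35 53.3; -25 42.1; -15 31.0; -5 21.4;
```

{"name": "drive_tool", "arguments": {"targets": "0.0018 0 -0.0012 0;0.0018 0 -0.0012 0;0.0018 0 -0.0011 0;0.0018 0 -0.0011 0;0.0018 0 -0.001 0;0.0018 0 -0.001 0;0.0018 0 -0.0009 0;0.0018 0 -0.0009 0;0.0018 0 -0.0008 0;0.0018 0 -0.0008 0"}}

```text
clock: 17.1
position: [0.5294, 0.0317, 0.0688]
orientation: [0.0, 0.826, -0.564, -0.0]
force: [-0.4, 0.9, 0.2]
opening: 0.0002
grasp_force: 0.3
```

```bash
python3 -c "
from h import *
tilt()"
```

```text
t 17.1 pad [-46.9  -9.2  68.8] toolx -68.62 F [-1.  -0.1  0.2] open 0.00023849685808105978 q [ 0.44 -0.1  -0.35  0.   -1.32 -0.07]
cover px 17742
-25 71.8; -15 50.1; -5 30.6;
```

About 64° with healthy overlap. I continue towards upright.

{"name": "drive_tool", "arguments": {"targets": "0.0024 0 -0.0007 0;0.0024 0 -0.0007 0;0.0024 0 -0.0007 0;0.0024 0 -0.0007 0;0.0024 0 -0.0006 0;0.0024 0 -0.0006 0;0.0024 0 -0.0005 0;0.0024 0 -0.0005 0;0.0024 0 -0.0004 0;0.0024 0 -0.0003 0"}}

```text
clock: 18.15
position: [0.5382, 0.0094, 0.0745]
orientation: [0.0, 0.826, -0.564, 0.0]
force: [0.4, 0.7, 0.7]
opening: -0.0002
grasp_force: 0.0
```

```bash
python3 -c "
from h import *
tilt();f=grab_frame('wrist')
a=f['color'];b=grab_frame('side')['color'][130:370,200:480]
cv2.imwrite('pics/c4.png',np.hstack([cv2.resize(a,(400,300)),cv2.resize(b,(350,300))])[:,:,::-1])"
```

```text
t 18.15 pad [-22.9  -9.1  74.5] toolx -68.62 F [-0.5  0.6  0.7] open -0.00022056708047474472 q [ 0.39 -0.09 -0.33  0.   -1.33 -0.02]
cover px 5163
-5 78.0;
```

View pics/c4.png

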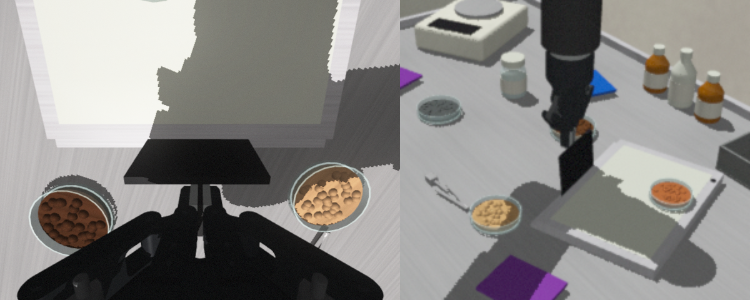

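Both views show the cover standing almost upright on the working edge. I push it on over slowly.

{"name": "drive_tool", "arguments": {"targets": "0.0025 0 0 0;0.0025 0 0 0;0.0025 0 0 0;0.0025 0 0 0;0.0025 0 0 0;0.0025 0 0 0;0.0025 0 0 0;0.0025 0 0 0;0.0025 0 0 0;0.0025 0 0 0"}}

```text
clock: 19.3
position: [0.5473, -0.0139, 0.0745]
orientation: [0.0, 0.826, -0.564, 0.0]
force: [0.1, -0.3, -0.1]
opening: 0.0001
grasp_force: 0.0
```

```bash
python3 -c "
from h import *
st();f=grab_frame('wrist')
a=f['color'];b=grab_frame('side')['color'][130:370,200:480]
cv2.imwrite('pics/c5.png',np.hstack([cv2.resize(a,(400,300)),cv2.resize(b,(350,300))])[:,:,::-1])"
```

```text
t 19.3 pad [ 2.1 -9.1 74.5] toolx -68.62 F [ 0.3 -0.  -0.1] open 7.28423633715694e-05 q [ 0.34 -0.06 -0.3   0.   -1.33  0.03]
```

View pics/c5.png

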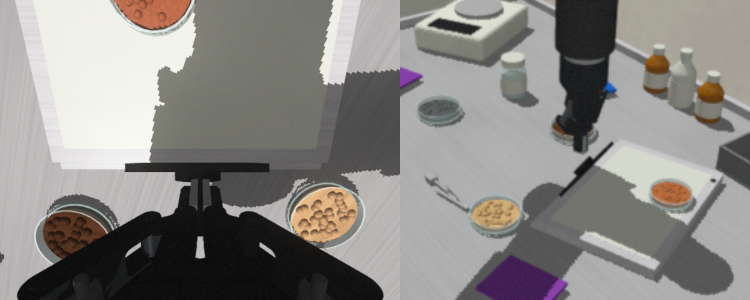

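Edge-on in the wrist view (row 167), just past vertical. I push further.

{"name": "drive_tool", "arguments": {"targets": "0.003 0 0 0;0.003 0 0 0;0.003 0 0 0;0.003 0 0 0;0.003 0 0 0;0.003 0 0 0;0 0 0 0;0 0 0 0;0 0 0 0;0 0 0 0"}}

```text
clock: 20.4
position: [0.5538, -0.0304, 0.0746]
orientation: [0.0, 0.826, -0.564, 0.0]
force: [0.6, 0.1, -0.4]
opening: -0.0001
grasp_force: 0.0
```

```bash
python3 -c "
from h import *
st();f=grab_frame('wrist')
p,u,v=pts(f);c=f['color'][v,u]
q=np.stack([(p[:,:2]-O)@PX,(p[:,:2]-O)@PY,p[:,2]],1)*1000
s=(c.max(1)<40)&(v<270)&(abs(q[:,1]+9)<65)&(q[:,0]>-25)&(q[:,0]<110)&(q[:,2]<60)
for lo,hi in((20,28),(29,38)):
  k=s&(q[:,2]>lo)&(q[:,2]<hi)
  if k.sum(): print(lo,k.sum(),np.median(q[k],0).round(1),np.percentile(q[k],[1,99],axis=0).round(1).tolist())
a=f['color'];b=grab_frame('side')['color'][130:370,200:480]
cv2.imwrite('pics/c6.png',np.hstack([cv2.resize(a,(400,300)),cv2.resize(b,(350,300))])[:,:,::-1])"
```

```text
t 20.4 pad [19.8 -9.  74.6] toolx -68.61 F [ 0.1  0.6 -0.4] open -0.00013498586049891717 q [ 0.31 -0.04 -0.28  0.   -1.33  0.07]
20 5542 [ 45.3 -34.6  23.7] [[17.2, -56.5, 22.2], [63.1, 5.0, 26.2]]
29 962 [ 32.1 -16.3  32.6] [[20.5, -26.5, 29.5], [43.1, 7.0, 34.1]]
```

View pics/c6.png

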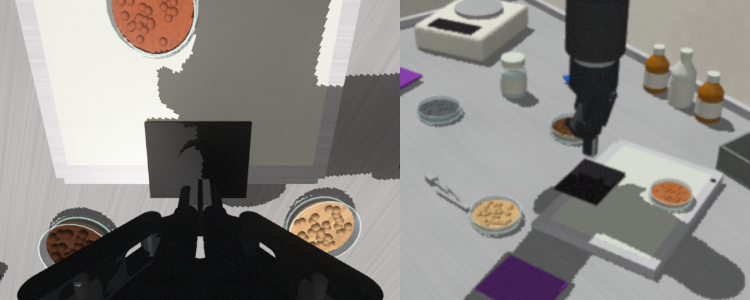

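The cover lies flat: its top is at 23.7 mm, and the knob at 33 mm is up. It overhangs the working edge by about 16 mm, so I'll slide it fully onto the pad, pushing its rear edge with the tip just above pad level.

{"name": "drive_tool", "arguments": {"targets": "-0.02 0 0 0;-0.02 0 0 0;-0.02 0 0 0;-0.002 0 0 0;0 0 0.02 0;0 0 0.02 0;0 0 0.01 0;0 0 0.004 0;0 0 0 0;0 0 0 0"}}

```text
clock: 21.5
position: [0.5319, 0.0272, 0.0215]
orientation: [-0.0, 0.826, -0.564, 0.001]
force: [0.4, 0.5, -0.0]
opening: -0.0
grasp_force: 0.0
```

```bash
cat >> h.py <<'E'
def covp():
    st();f=grab_frame('wrist')
    p,u,v=pts(f);c=f['color'][v,u]
    q=np.stack([(p[:,:2]-O)@PX,(p[:,:2]-O)@PY,p[:,2]],1)*1000
    s=(c.max(1)<70)&(abs(q[:,1]+9)<65)&(q[:,0]>-25)&(q[:,0]<110)
    for lo,hi in((21,27),(30,36)):
        k=s&(q[:,2]>lo)&(q[:,2]<hi)
        print(k.sum(),np.median(q[k],0).round(1),np.percentile(q[k],[1,99],axis=0).round(1).tolist(),cv2.minAreaRect(q[k][:,:2].astype(np.float32)))
    return f
E
python3 -c "
from h import *
covp()"
```

```text
t 21.5 pad [-41.8  -8.5  21.5] toolx -68.62 F [-0.3  0.6 -0. ] open -3.181830120904238e-05 q [ 0.43 -0.06 -0.4   0.   -1.23 -0.06]
39946 [31.8 -8.3 23.7] [[-16.1, -56.2, 22.2], [62.3, 41.6, 25.2]] ((22.788057327270508, -7.215763092041016), (80.45377349853516, 100.34422302246094), 0.22806106507778168)
8549 [24.  -6.9 32.7] [[4.5, -25.6, 31.2], [41.8, 11.6, 34.2]] ((23.05785369873047, -6.98015022277832), (39.815391540527344, 39.64768981933594), 87.42357635498047)
```

{"name": "drive_tool", "arguments": {"targets": "0 0 0.0013 0;0.006 0 0 0;0.006 0 0 0;0.004 0 0 0;0.004 0 0 0;0.004 0 0 0;0.004 0 0 0;0.004 0 0 0;0.003 0 0 0;0 0 0 0"}}

```text
clock: 22.55
position: [0.544, -0.0059, 0.019]
orientation: [0.0, 0.826, -0.564, 0.0]
force: [-0.2, 0.1, -0.5]
opening: -0.0002
grasp_force: 0.0
```

{"name": "drive_tool", "arguments": {"targets": "-0.005 0 0 0;-0.01 0 0 0;-0.02 0 0 0;-0.01 0 -0.02 0;0 0 -0.03 0;0 0 -0.03 0;0 0 -0.02 0;0 0 0 0;0 0 0 0;0 0 0 0"}}

```text
clock: 23.55
position: [0.5268, 0.0369, 0.118]
orientation: [0.001, 0.826, -0.564, -0.001]
force: [0.1, 0.8, -0.2]
opening: 0.0002
grasp_force: 0.0
```

```bash
python3 -c "
from h import *
covp()
f=grab_frame('top')
for n in ['dish_beans','dish_peas','dish_lentils','tweezers']:
    for r in outline_of(n,'top')[:1]:
        p,u,v=pts(f,r['region']); print(n,np.round(r['pixel']),np.round(np.median(p,0),3))
"
```

```text
t 23.55 pad [-52.6  -9.7 118. ] toolx -68.6 F [-0.7  0.4 -0.2] open 0.00019410702010863636 q [ 0.45 -0.14 -0.29 -0.   -1.42 -0.08]
16497 [49.9 -8.2 23.7] [[6.6, -55.8, 22.1], [84.5, 41.6, 25.4]] ((45.61763000488281, -7.092536926269531), (79.93907928466797, 99.57020568847656), 0.44000136852264404)
3438 [46.  -6.9 32.7] [[27.0, -25.2, 31.0], [64.1, 11.9, 34.4]] ((45.477054595947266, -6.743005752563477), (39.689510345458984, 39.5440673828125), 76.69274139404297)
dish_beans [286. 186.] [0.656 0.143 0.01 ]
dish_peas [349. 301.] [ 0.386 -0.001  0.009]
dish_lentils [406. 195.] [ 0.635 -0.139  0.027]
tweezers [313. 317.] [0.355 0.081 0.007]
```

The cover is flat and fully on the pad (x 6 to 86 mm) with the knob up, and the arm is clear. The beans and tweezers readings shifted by about 1 cm, most likely because the arm partly hides them; the tool never went near either.

```bash
python3 -c "
from rig import *
print(hand_in())"
```

```text
the job is handed in; nothing more can be done
None
```

The cover lies flat on the pad, knob up and fully inside the working edge. The first tip-up slipped and fell back, and the second worked. It had landed overhanging the edge by 17 mm, so I slid it on before backing off. I handed the job in at about 24 s, and no verdict came back.

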